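# Switch on and zero the kitchen scale under its bowl

## Robot

A 6-joint arm with a two-finger parallel gripper is mounted at the origin on a cart in front of the work surface, level with it; the furniture and walls round the work are solid. World frame = base frame: x ahead of the robot, y to its left, z up, the work surface at z = 0. Lengths are in mm, angles in rad, forces in N, time in s.
With the tool pointing down it reaches from about 300 to 1000 mm from the base axis. Payload 5.1 kg.
Tool frame: the origin (TCP) lies midway between the tips of the shut fingers; the grasp point (between the pads) lies 19 mm behind it; z points along the fingers, y is the direction in which the jaws open and shut (so a half turn about z gives the same grasp; the last joint's range is limited). The gripper opens to 95 mm and grips with 3 to 60 N. Pads are 20 mm wide; open, the fingers measure 119 mm over their backs; the gripper's body (75 mm by 180 mm) begins 59 mm behind the grasp point.
Start: joints at [1.231, 0.124, 1.65, -0, 1.367, -0.083], TCP at [165.113, 628.667, 214.656] pointing down, gripper open.
Joint ranges: [-2.61, 2.61], [-1.02, 2.33], [0.03, 2.71], [-1.35, 4.49], [0.32, 2.68], [-2.91, 2.91]. Speed limits (rad/s): [2.57, 2.57, 3.14, 3.14, 3.14, 3.14].

## Interface

Orientations are given as a rotation vector (axis times angle).
In Python, from station import readout, snapshot, arm gives the robot as it stands.
- The arm moves only by the shell command python3 -m jog 'ROWS'. ROWS is JSON, one flat list of numbers, 7 for each row, row after row: the turn, a rotation vector about the tool's x, y, z scaled (see below), then the shift along the tool's x, y, z scaled (see below), then the opening, from 0 (shut) to 1 (fully open). In form: [rx, ry, rz, tx, ty, tz, claw, rx, ry, rz, tx, ty, tz, claw, ...]. A call has 1 to 5 rows; each row shifts and turns the commanded pose from where the row before left it, along the tool's axes as they then stand; what a row does not reach is not made up. The controller multiplies each number of a shift by 0.02 m and each number of a turn by 6 degrees. A row lasts 1/12 s, in which the tool goes at most 41.7 mm and 7.16 degrees, less where a joint would pass 70% of its speed; a pose out of reach is approached as far as the arm can. A call with a number of a shift or a turn outside -1 to 1 is refused whole. A call with a gripper value outside its range is refused whole. The fingers move at their own pace and stop on an object; the grip force is fixed at half the most. Time passes only in rows, so rows that do not move let the fingers close. It gives the time, the measured TCP pose, the force and the opening at its end, in the units of the state.
- readout.read_state(): the state, without advancing time (a new reading comes with each control period).
- snapshot(name): name is "side" or "top" or "wrist"; returns a dict with "color" (400x640x3 uint8, red, green, blue), "fx", "fy", "cx", "cy" (pixels), "extrinsics" (4x4, takes a point from world to camera coordinates). Camera axes: x right, y up, looking along -z (the intrinsics and any distortion apply to the point x, -y, -z); pixel columns grow to the right and rows downward; lengths in mm; the calibration is good to about 2 mm. A picture is of the moment at which its call begins. There is no depth.
- arm.hand_in(): hands the job in, once; it reports no verdict.
The state is a dict: "t": time; "q": joint angles; "qvel": joint speeds; "joint_torque": joint torques, N m; "position": TCP position; "eef_rot": TCP orientation; "ft_force": force on the tool from outside, world axes, zero at the start; "ft_torque": the same for the moment, N m; "grip_width": finger opening in mm.
Only numpy, scipy, OpenCV 4.12 (cv2) and the standard library are available. Lean on these libraries where they do the work, as an engineer would, in place of code of your own. Each camera call takes 0.05 s, during which the arm holds its last target. There are 200 camera calls.

## Task

Get the kitchen scale ready for weighing into the bowl on it: with the fingertips, lightly press the green key right in to switch the scale on and let it come back up, then do the same with the blue key to zero it. Leave the orange key alone and don't lift, shift or knock the bowl or anything else standing about.

Things in the scene. Friction and masses are not known exactly. Their poses are not given: they have to be found in the camera images.
- scale: White kitchen scale, 260 (its x) x 200 (its y) mm, body 24 mm high; fixed on the worktop. Origin under its centre, x points from the key row to the back, z up. Keys at x = -98 mm, y = -60, 0 and 60 mm. A wall cabinet hangs 460 mm above the worktop over the back of the scale, its front about 0.56 m ahead of the robot base: keep the arm clear of it.
- green_top (a point): Green round spring key, 32 mm across, one of three that stand in a row 60 mm apart along the front of the scale; the point is the middle of its flat top, 34 mm above the worktop when up. The order of the colours along the row varies.
- green_key (a joint): How far the green key is pushed down, m: 0 up, 0.005 at its stop; it counts as pressed beyond 0.003. It starts to give at about 2 N, needs about 5 N at the stop, and springs back up when let go.
- blue_top (a point): Blue round spring key, 32 mm across, one of three that stand in a row 60 mm apart along the front of the scale; the point is the middle of its flat top, 34 mm above the worktop when up. The order of the colours along the row varies.
- blue_key (a joint): How far the blue key is pushed down, m: 0 up, 0.005 at its stop; it counts as pressed beyond 0.003. It starts to give at about 2 N, needs about 5 N at the stop, and springs back up when let go.
- orange_top (a point): Orange round spring key, 32 mm across, one of three that stand in a row 60 mm apart along the front of the scale; the point is the middle of its flat top, 34 mm above the worktop when up. The order of the colours along the row varies.
- orange_key (a joint): How far the orange key is pushed down, m: 0 up, 0.005 at its stop; it counts as pressed beyond 0.003. It starts to give at about 2 N, needs about 5 N at the stop, and springs back up when let go.
- bowl: Loose off-white bowl, 120 mm across, 51 mm high, standing on the scale's pan (rim about 83 mm above the worktop, at least 60 mm behind the key centres). Origin at the middle of its underside.
- spice_jar: Loose spice jar with yellow cap, 42 mm across, 106 mm high, upright beside the scale (left or right). Origin under its centre.
- tumbler: Loose clear drinking glass, 77 mm across, 89 mm high, upright beside the scale on the other side. Origin under its centre.
- mug: Loose off-white mug with a handle, 92 x 127 x 95 mm, upright on the left. Origin under its centre.
- tea_box: Loose green carton, 63 x 131 x 68 mm, on the right. Origin under its centre.
- wooden_spoon: Loose wooden spoon, 295 mm long, lying front left. Origin under its middle.
- teaspoon: Loose spoon with a red handle, 190 mm long, lying front right. Origin under its middle.
- pan (a point): Middle of the top of the steel pan, 45 mm behind the scale's centre, 32 mm above the worktop. The bowl stands within 20 mm of it.
Not all that is in view belongs to the job. Of the things like the bowl, leave any that is black; of the rest the smaller one is meant.

How it is judged:
By the outcome, as a careful person would: the job done as asked, in the order asked, and still so for the second after the job is handed in, with the robot touching nothing.
It also fails if it takes over 34 s, if anything falls off the work surface, if the arm or the gripper's body presses on something with over 40 N, if the wrist force passes 120 N, or if a joint passes its speed limit or range.

## Working session

There is one attempt and no reset: what is moved stays moved. The work goes in short steps, Python scripts to look and compute and a shell command to move; the robot and the scene stay as the last step left them, time stands still between calls to the robot, and variables do not carry over. Pictures are saved under pics/ and viewed, about 8 in all and at most 12, crops included, and the job is handed in when it is done.

```bash
mkdir -p pics; cat > h.py <<'E'
import numpy as np, cv2
from station import readout, snapshot, arm
def snap(n,f):
    s=snapshot(n); cv2.imwrite('pics/'+f,s['color'][:,:,::-1]); np.savez('pics/'+f+'.npz',**s); return s
def ray(s,u,v,z):
    E=np.array(s['extrinsics']); R=E[:3,:3]; c=-R.T@E[:3,3]
    d=R.T@np.array([(u-s['cx'])/s['fx'],-(v-s['cy'])/s['fy'],-1.])
    return c+d*(z-c[2])/d[2]
E
python3 - <<'E'
from h import *
s=snap('top','top1.png'); snap('side','side1.png')
print({k:s[k] for k in s if k!='color'}); print(readout.read_state())
E
```

```text
{'fx': 507.29966591163907, 'fy': 507.29966591163907, 'cx': 313.27921842055787, 'cy': 196.36835863824123, 'extrinsics': array([[-4.64022813e-02, -9.98895042e-01,  7.45142077e-03,
         6.64287264e+01],
       [ 9.21114412e-01, -3.99003968e-02,  3.87241782e-01,
        -4.93259251e+02],
       [-3.86516582e-01,  2.48325132e-02,  9.21948089e-01,
        -1.72960477e+03],
       [ 0.00000000e+00,  0.00000000e+00,  0.00000000e+00,
         1.00000000e+00]])}
{'t': 0.1, 'q': array([ 1.23140717e+00,  1.24435382e-01,  1.65148879e+00, -5.03162208e-05,
        1.36749874e+00, -8.25828878e-02]), 'qvel': array([-1.96062629e-04, -3.74409125e-05, -1.10402232e-03, -1.68527828e-03,
       -5.81800702e-07,  1.90779524e-03]), 'joint_torque': array([ 2.90108010e-04, -4.18881905e+01, -3.61095536e+01,  7.76735391e-02,
        4.63071687e-02, -9.20312095e-05]), 'position': array([164.93925472, 628.14483359, 213.5416433 ]), 'eef_rot': array([-4.02223820e-01, -3.11539835e+00,  2.82710536e-03]), 'ft_force': array([-0.94004154, -0.30311038,  0.3690212 ]), 'ft_torque': array([-0.0461496 ,  0.02660231, -0.09060933]), 'grip_width': 94.88369564363929}
```

View pics/top1.png

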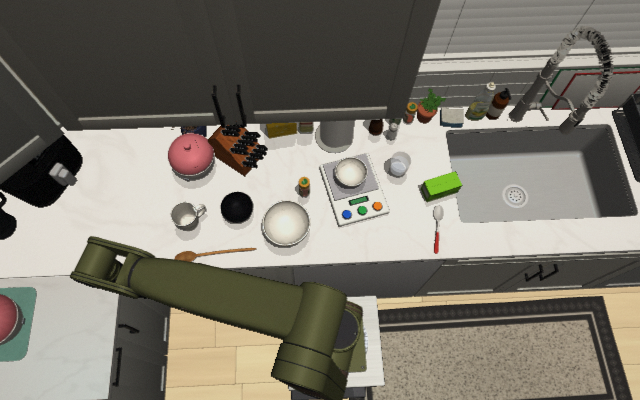

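View pics/side1.png

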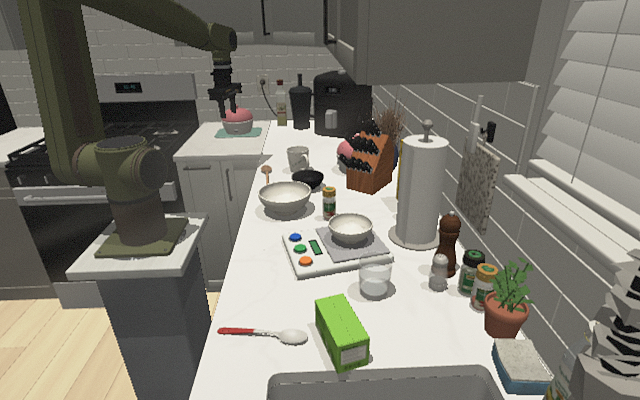

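The top view shows the keys: blue at about (347,215), green (362,211) and orange (378,206). The lookalike bowls are a black one (237,207), a large white one (285,224) and the small one on the scale (351,171); the small one is meant and stays put. Next I'll measure the keys.

```bash
python3 - <<'E'
from h import *
s=dict(np.load('pics/top1.png.npz')); t=dict(np.load('pics/side1.png.npz'))
for n,s,(u0,v0,u1,v1) in (('top',s,(320,195,390,225)),('side',t,(283,228,316,270))):
    h=cv2.cvtColor(s['color'],cv2.COLOR_RGB2HSV)
    for c,a,b in (('blue',100,130),('green',45,90),('orange',5,20)):
        m=cv2.inRange(h,(a,130,100),(b,255,255))[v0:v1,u0:u1]
        k,_,st,ce=cv2.connectedComponentsWithStats(m)
        i=1+np.argmax(st[1:,4]); u,v=ce[i]+(u0,v0)
        print(n,c,st[i,4],u.round(1),v.round(1),ray(s,u+.0,v,33).round(1))
c=s=None
a=np.load('pics/top1.png.npz')['color'][150:230,310:420,::-1]
cv2.imwrite('pics/crop1.png',cv2.resize(a,None,fx=6,fy=6,interpolation=cv2.INTER_CUBIC))
s=dict(np.load('pics/top1.png.npz'))
print('large bowl',ray(s,285,222,75),'jar top',ray(s,304,181,106),'tumbler',ray(s,400,157,89),'bowl',ray(s,351,170,83))
E
```

```text
top blue 53 346.5 213.6 [449.1 -76.8  33. ]
top green 51 358.5 200.1 [ 501.2 -125.8   33. ]
top orange 58 377.0 205.5 [ 476.5 -192.7   33. ]
side blue 49 294.6 236.3 [448.3 -79.5  33. ]
side green 52 299.9 247.4 [ 463.1 -137.1   33. ]
side orange 86 305.2 260.4 [ 476.6 -197.6   33. ]
large bowl [410.85137403 149.29534076  75.        ] jar top [554.86385938  75.29280064 106.        ] tumbler [ 646.02557374 -288.75721705   89.        ] bowl [ 602.78571385 -101.46352866   83.        ]
```

View pics/crop1.png

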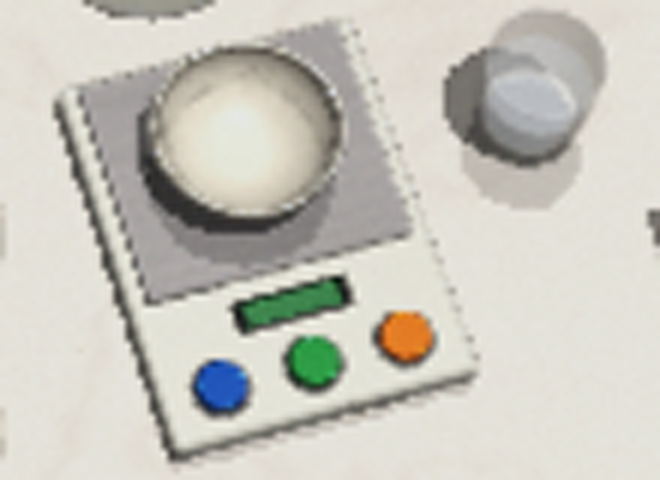

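The blue and orange positions agree between the two cameras to about 5 mm, with 119–122 mm between them against the nominal 120. The top-view "green" blob was the display. The side view and the midpoint of the other two keys both put the green key at (463,-136). Now I'll work out the transit in tool axes.

```bash
cat >> h.py <<'E'
from scipy.spatial.transform import Rotation as Ro
def rel(target,yrow=None):
    st=readout.read_state(); R=Ro.from_rotvec(st['eef_rot']).as_matrix()
    d=np.array(target)-st['position']
    print('t',round(st['t'],2),'pos',st['position'].round(1),'F',st['ft_force'].round(1),'w',round(st['grip_width'],1))
    print('x',R[:,0].round(3),'y',R[:,1].round(3),'z',R[:,2].round(3)); print('shift units',(R.T@d/20).round(2))
    if yrow is not None:
        y=np.array([*yrow,0]);y/=np.linalg.norm(y)
        for s in (1,-1):
            ty=R.T@(s*y); print('rz deg',np.degrees(np.arctan2(-ty[0],ty[1])).round(1))
E
python3 - <<'E'
from h import *
rel((463,-136,120),(27.5,-118))
E
```

```text
t 0.1 pos [164.9 628.1 213.5] F [-0.9 -0.3  0.4] w 94.9
x [-0.967  0.254  0.   ] y [ 0.254  0.967 -0.002] z [-0.001 -0.002 -1.   ]
shift units [-24.12 -33.16   4.74]
rz deg 152.2
rz deg -27.8
```

```bash
python3 -m jog '[0,0,0,-0.7,-0.95,0,0, 0,0,0,-0.7,-0.95,0,0, 0,0,0,-0.7,-0.95,0,0, 0,0,0,-0.7,-0.95,0,0, 0,0,0,-0.7,-0.95,0,0]'
python3 -m jog '[0,0,0,-0.7,-0.95,0,0, 0,0,0,-0.7,-0.95,0,0, 0,0,0,-0.7,-0.95,0,0, 0,0,0,-0.7,-0.95,0,0, 0,0,0,-0.7,-0.95,0,0]'
python3 -m jog '[0,0,0,-0.7,-0.95,0,0, 0,0,0,-0.7,-0.95,0,0, 0,0,0,-0.7,-0.95,0,0, 0,0,0,-0.7,-0.95,0,0, 0,0,0,-0.7,-0.95,0,0]'
python3 -c "from h import *; rel((463,-136,120),(27.5,-118))"
```

```text
t: 0.52
position: [208.7, 517.7, 213.9]
eef_rot: [-0.402, -3.115, 0.002]
ft_force: [0.6, 0.6, 0.8]
grip_width: 67.5
t: 0.93
position: [252.3, 408.0, 214.1]
eef_rot: [-0.402, -3.115, 0.001]
ft_force: [0.6, 0.3, -0.1]
grip_width: 33.7
t: 1.35
position: [295.8, 298.4, 214.2]
eef_rot: [-0.402, -3.115, 0.001]
ft_force: [0.4, 0.2, -0.7]
grip_width: 2.4
t 1.35 pos [295.8 298.4 214.2] F [ 0.4  0.2 -0.7] w 2.4
x [-0.967  0.254  0.   ] y [ 0.254  0.967 -0.001] z [-0. -0. -1.]
shift units [-13.6  -18.89   4.71]
rz deg 152.2
rz deg -27.8
```

```bash
python3 -m jog '[0,0,0,-0.68,-0.94,0,0, 0,0,0,-0.68,-0.94,0,0, 0,0,0,-0.68,-0.94,0,0, 0,0,0,-0.68,-0.94,0,0, 0,0,0,-0.68,-0.94,0,0]'
python3 -m jog '[0,0,0,-0.68,-0.94,0,0, 0,0,0,-0.68,-0.94,0,0, 0,0,0,-0.68,-0.94,0,0, 0,0,0,-0.68,-0.94,0,0, 0,0,0,-0.68,-0.94,0,0]'
python3 -m jog '[0,0,0,-0.68,-0.94,0,0, 0,0,0,-0.68,-0.94,0,0, 0,0,0,-0.68,-0.94,0,0, 0,0,0,-0.68,-0.94,0,0, 0,0,0,-0.68,-0.94,0,0]'
python3 -m jog '[0,0,0,-0.68,-0.94,0,0, 0,0,0,-0.68,-0.94,0,0, 0,0,0,-0.68,-0.94,0,0, 0,0,0,-0.68,-0.94,0,0, 0,0,0,-0.68,-0.94,0,0]'
python3 -m jog '[0,0,-0.93,0,0,0.7,0, 0,0,-0.93,0,0,0.7,0, 0,0,-0.93,0,0,0.7,0, 0,0,-0.93,0,0,0.7,0, 0,0,-0.93,0,0,0.7,0]'
python3 -m jog '[0,0,0,0,0,0,0, 0,0,0,0,0,0,0]'
python3 - <<'E'
from h import *
rel((463,-136,60),(27.5,-118))
s=snap('wrist','w1.png'); print(np.array(s['extrinsics']).round(3),s['fx'])
snap('side','side2.png')
h=cv2.cvtColor(s['color'],cv2.COLOR_RGB2HSV)
for c,a,b in (('blue',100,130),('green',45,90),('orange',5,20)):
    k,_,q,ce=cv2.connectedComponentsWithStats(cv2.inRange(h,(a,130,80),(b,255,255)))
    for i in range(1,k):
        if q[i,4]>150: print(c,q[i],ce[i].round(1),ray(s,*ce[i],34).round(1))
E
```

```text
t: 1.77
position: [337.7, 190.3, 214.2]
eef_rot: [-0.402, -3.115, 0.0]
ft_force: [1.1, -0.3, 0.0]
grip_width: 0.8
t: 2.18
position: [379.5, 82.2, 214.2]
eef_rot: [-0.402, -3.115, 0.0]
ft_force: [0.8, 0.3, 1.3]
grip_width: 0.5
t: 2.6
position: [421.5, -26.0, 214.2]
eef_rot: [-0.403, -3.115, -0.0]
ft_force: [1.0, -0.0, 0.3]
grip_width: 0.6
t: 3.02
position: [463.4, -134.2, 214.1]
eef_rot: [-0.403, -3.115, -0.0]
ft_force: [0.5, -0.1, 0.2]
grip_width: 0.5
t: 3.43
position: [463.0, -133.0, 143.5]
eef_rot: [0.368, -3.119, -0.001]
ft_force: [-0.1, 0.1, -0.4]
grip_width: 0.5
t: 3.6
position: [462.6, -132.8, 143.7]
eef_rot: [0.356, -3.119, -0.002]
ft_force: [-0.1, -0.3, 0.1]
grip_width: 0.4
t 3.6 pos [ 462.6 -132.8  143.7] F [-0.1 -0.3  0.1] w 0.4
x [-0.974 -0.226  0.002] y [-0.226  0.974  0.001] z [-0.002  0.001 -1.   ]
shift units [ 0.01 -0.17  4.18]
rz deg 179.9
rz deg -0.1
[[-2.27000e-01  9.74000e-01  1.00000e-03  2.34151e+02]
 [-9.38000e-01 -2.18000e-01 -2.69000e-01  4.15383e+02]
 [-2.61000e-01 -6.20000e-02  9.63000e-01 -2.09542e+02]
 [ 0.00000e+00  0.00000e+00  0.00000e+00  1.00000e+00]] 275.7024205893237
blue [362 194  28  19 242] [376.3 204.2] [452.8 -72.8  34. ]
green [305 186  28  26 507] [318.  198.1] [ 460.2 -134.2   34. ]
orange [248 185  30  29 661] [261.9 198.8] [ 474.2 -191.3   34. ]
```

View pics/w1.png

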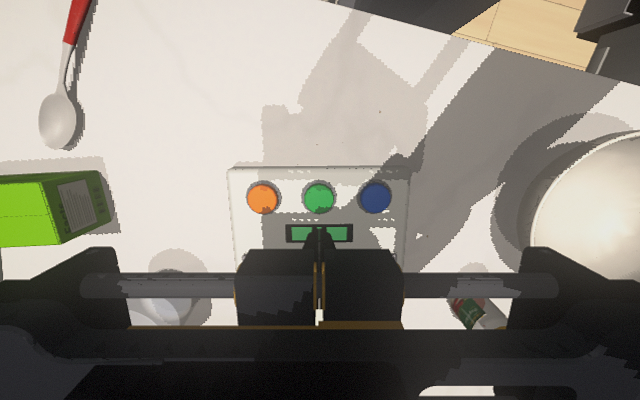

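The wrist view shows orange (262,199), green (318,198) and blue (376,204), with the shut fingertips lined up on green. This view puts green at (460,-134), within 3 mm of the earlier estimate. I'll descend to a hover over it.

```bash
python3 -m jog '[0,0,0,0,-0.1,0.9,0, 0,0,0,0,0,0.9,0, 0,0,0,0,0,0.9,0, 0,0,0,0,0,0.9,0, 0,0,0,0.05,0,0.9,0]'
python3 -m jog '[0,0,0,0,0,0.3,0, 0,0,0,0,0,0.15,0, 0,0,0,0,0,0,0]'
python3 - <<'E'
from h import *
rel((461.5,-135,29))
s=snap('side','side3.png')
cv2.imwrite('pics/c3.png',cv2.resize(s['color'][190:290,250:400,::-1],None,fx=5,fy=5,interpolation=cv2.INTER_CUBIC))
E
```

```text
t: 4.12
position: [464.1, -135.7, 55.5]
eef_rot: [-0.358, 3.118, -0.002]
ft_force: [0.3, 0.7, 0.1]
grip_width: 0.4
t: 4.37
position: [463.3, -135.4, 46.1]
eef_rot: [-0.36, 3.121, -0.0]
ft_force: [-0.2, 0.3, 0.1]
grip_width: 0.4
t 4.37 pos [ 463.3 -135.4   46.1] F [-0.2  0.3  0.1] w 0.4
x [-0.974 -0.228 -0.   ] y [-0.228  0.974 -0.   ] z [ 0. -0. -1.]
shift units [0.08 0.04 0.86]
```

View pics/c3.png

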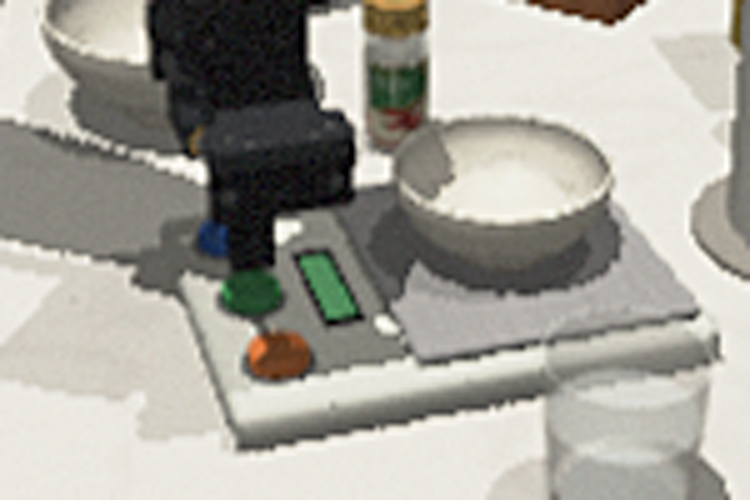

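The side crop shows the shut fingertips just above the green key at crop (252,270), clear of the bowl and the other keys. I'll press in small steps and watch the force.

```bash
python3 -m jog '[0,0,0,0.05,0,0.2,0, 0,0,0,0,0,0.2,0, 0,0,0,0,0,0.1,0, 0,0,0,0,0,0,0]'
python3 -m jog '[0,0,0,0,0,0.1,0, 0,0,0,0,0,0,0]'
python3 -m jog '[0,0,0,0,0,0.1,0, 0,0,0,0,0,0,0]'
```

```text
t: 4.75
position: [461.7, -135.4, 35.4]
eef_rot: [0.361, -3.12, -0.0]
ft_force: [-0.1, 0.1, -0.3]
grip_width: 0.4
t: 4.92
position: [462.1, -135.6, 33.8]
eef_rot: [-0.361, 3.12, -0.0]
ft_force: [-0.6, 0.5, 1.6]
grip_width: 0.4
t: 5.08
position: [462.3, -135.6, 31.9]
eef_rot: [-0.361, 3.12, -0.001]
ft_force: [-0.2, 0.0, 2.7]
grip_width: 0.8
```

```bash
python3 -m jog '[0,0,0,0,0,0.1,0, 0,0,0,0,0,0,0]'
python3 -m jog '[0,0,0,0,0,0.05,0, 0,0,0,0,0,0,0]'
python3 -m jog '[0,0,0,0,0,0.05,0, 0,0,0,0,0,0,0]'
```

```text
t: 5.25
position: [462.3, -135.6, 29.9]
eef_rot: [-0.361, 3.12, -0.001]
ft_force: [0.0, 0.4, 3.6]
grip_width: 0.6
t: 5.42
position: [462.3, -135.6, 29.2]
eef_rot: [-0.361, 3.12, -0.0]
ft_force: [-1.2, 1.2, 5.2]
grip_width: 0.5
t: 5.58
position: [462.4, -135.7, 29.2]
eef_rot: [0.361, -3.121, 0.0]
ft_force: [-4.1, 2.2, 12.1]
grip_width: 0.1
```

The force jumped to 12 N with z stuck at 29.2, so green is at its stop. I'll lift, let it spring back and look.

```bash
python3 -m jog '[0,0,0,0,0,-0.3,0, 0,0,0,0,0,-0.8,0, 0,0,0,0,0,-0.8,0, 0,0,0,0,0,0,0]'
python3 -m jog '[0,0,0,0,0.6,0,0, 0,0,0,0,0.6,0,0, 0,0,0,0,0.6,0,0, 0,0,0,0,0.6,0,0, 0,0,0,0,0.6,0,0]'
python3 -m jog '[0,0,0,0,0,0.4,0, 0,0,0,0,0,0.4,0, 0,0,0,0,0,0.3,0, 0,0,0,0,0,0,0]'
python3 - <<'E'
from h import *
rel((449,-76.5,34))
s=snap('side','side4.png')
cv2.imwrite('pics/c4.png',cv2.resize(s['color'][190:290,250:400,::-1],None,fx=5,fy=5,interpolation=cv2.INTER_CUBIC))
E
```

```text
t: 5.92
position: [463.7, -136.2, 68.2]
eef_rot: [-0.36, 3.116, -0.004]
ft_force: [-0.2, -0.8, 0.4]
grip_width: 0.6
t: 6.33
position: [447.1, -75.3, 64.6]
eef_rot: [0.362, -3.119, -0.001]
ft_force: [0.2, 1.1, 0.0]
grip_width: 0.8
t: 6.67
position: [446.8, -76.8, 41.5]
eef_rot: [0.36, -3.117, -0.002]
ft_force: [0.4, -0.5, 0.7]
grip_width: 0.4
t 6.67 pos [446.8 -76.8  41.5] F [ 0.4 -0.5  0.7] w 0.4
x [-0.974 -0.228  0.003] y [-0.228  0.974  0.002] z [-0.004  0.001 -1.   ]
shift units [-0.11 -0.01  0.38]
```

View pics/c4.png

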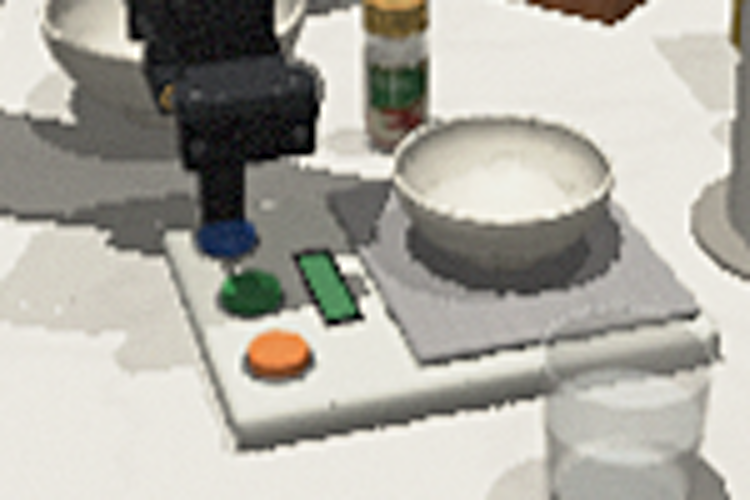

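The crop shows the fingertips over the blue key at crop (222,222) and the bowl unmoved. Green, at crop (250,293), is back up. Now I'll press blue.

```bash
python3 -m jog '[0,0,0,-0.08,0,0.2,0, 0,0,0,0,0,0.15,0, 0,0,0,0,0,0,0]'
python3 -m jog '[0,0,0,0,0,0.1,0, 0,0,0,0,0,0.1,0, 0,0,0,0,0,0,0]'
```

```text
t: 6.97
position: [449.6, -76.9, 36.1]
eef_rot: [0.36, -3.12, -0.001]
ft_force: [-0.5, -0.0, -0.5]
grip_width: 0.6
t: 7.22
position: [450.2, -76.9, 32.9]
eef_rot: [-0.361, 3.12, -0.001]
ft_force: [-1.2, -0.3, 2.5]
grip_width: 0.4
```

```bash
python3 -m jog '[0,0,0,0,0,0.1,0, 0,0,0,0,0,0.05,0, 0,0,0,0,0,0,0]'
python3 -m jog '[0,0,0,0,0,0.05,0, 0,0,0,0,0,0,0]'
python3 -m jog '[0,0,0,0,0,0.03,0, 0,0,0,0,0,0,0]'
```

```text
t: 7.47
position: [450.2, -76.9, 30.0]
eef_rot: [-0.361, 3.12, -0.001]
ft_force: [-1.6, -0.3, 3.5]
grip_width: 0.6
t: 7.63
position: [450.2, -77.0, 29.2]
eef_rot: [-0.361, 3.12, -0.001]
ft_force: [-1.5, -0.3, 5.1]
grip_width: 0.4
t: 7.8
position: [450.3, -77.0, 29.2]
eef_rot: [-0.361, 3.121, -0.001]
ft_force: [-3.6, -0.2, 9.1]
grip_width: 0.5
```

Blue is at its stop too: 9 N, z stuck at 29.2. I'll lift clear and check.

```bash
python3 -m jog '[0,0,0,0,0,-0.3,0, 0,0,0,0,0,-0.8,0, 0,0,0,0,0,-0.9,0, 0,0,0,0,0,-0.9,0, 0,0,0,0,0,-0.9,0]'
python3 -m jog '[0,0,0,0,0,-0.9,0, 0,0,0,0,0,-0.9,0, 0,0,0,0,0,-0.9,0, 0,0,0,0,0,0,0, 0,0,0,0,0,0,0]'
python3 - <<'E'
from h import *
rel((449,-76.5,160))
s=snap('side','side5.png'); o=np.load('pics/side1.png.npz')['color']
h=[cv2.cvtColor(c,cv2.COLOR_RGB2HSV)[228:270,283:316] for c in (o,s['color'])]
for c,a,b in (('blue',100,130),('green',45,90),('orange',5,20)):
    for x in h:
        k,_,q,ce=cv2.connectedComponentsWithStats(cv2.inRange(x,(a,110,50),(b,255,255))); i=1+np.argmax(q[1:,4]); print(c,q[i],ce[i].round(1))
cv2.imwrite('pics/c5.png',cv2.resize(s['color'][140:380,200:460,::-1],None,fx=2.5,fy=2.5,interpolation=cv2.INTER_CUBIC))
E
```

```text
t: 8.22
position: [449.1, -76.3, 104.0]
eef_rot: [0.36, -3.12, -0.002]
ft_force: [-0.3, -0.1, -0.6]
grip_width: 0.2
t: 8.63
position: [450.1, -76.7, 158.3]
eef_rot: [-0.361, 3.119, -0.001]
ft_force: [-0.9, 0.2, -0.6]
grip_width: 0.1
t 8.63 pos [450.1 -76.7 158.3] F [-0.9  0.2 -0.6] w 0.1
x [-0.974 -0.228 -0.001] y [-0.228  0.974 -0.001] z [ 0.001 -0.    -1.   ]
shift units [ 0.05  0.02 -0.08]
blue [ 7  5 11  8 65] [12.   8.8]
blue [ 7  5 11  8 71] [12.   8.7]
green [12 17 11  7 67] [16.7 20. ]
green [12 17 11  7 67] [16.7 20. ]
orange [17 28 12  9 90] [22.3 32.4]
orange [17 28 12  9 90] [22.3 32.4]
```

View pics/c5.png

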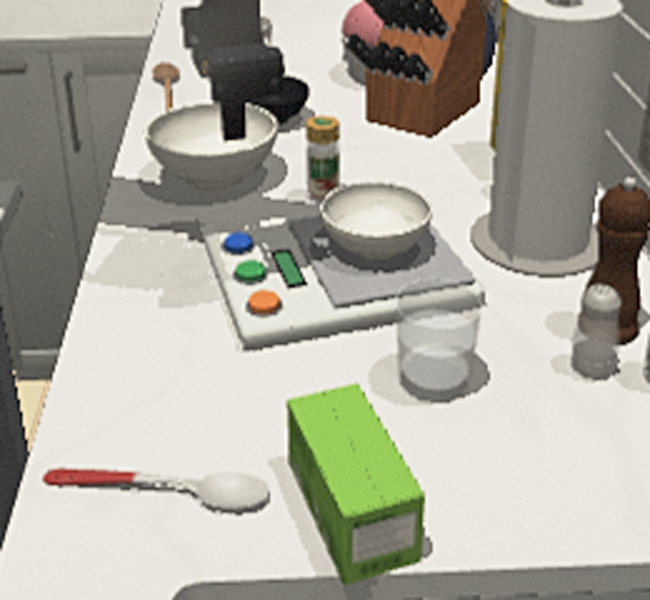

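All three keys are up, at the same pixels as at the start (blue at crop (238,242), green (250,270), orange (265,301)). The bowl (375,220) and the other things stand as before, and the fingers are clear in the air.

```bash
python3 -c "from h import *; print(arm.hand_in())"
```

```text
the job is handed in; nothing more can be done
None
```

I pressed the green key and then the blue key right in with the shut fingertips, let each spring back up, and handed the job in at about 8.7 s.

- **Presses:** each key gave from 34 mm down to about 29.2 mm, where the tip stopped and the force rose. The highest readings were 12 N on green and 9 N on blue, a bit above the 5 N the stop needs.
- **Last check:** in the side view all three keys are at their starting pixels, to 0.1 px. The bowl, jar, tumbler, tea box and teaspoon look unmoved. The tool hung clear at 158 mm with under 1.5 N on it.
- **Not checked:** the mug and most of the wooden spoon were outside the last crop. The arm passed over that side with the fingertips about 214 mm up and no contact force.
- **Disagreements:** one automatic top-view measurement picked the scale's green display instead of the green key. I dropped it and used the side view, the wrist view and the midpoint of the row. For blue the cameras differed by up to about 7 mm, with the key partly in shadow in the wrist view, and the press landed squarely.

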